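# Find the balance point of a picker beam on the domed post

## Task

Find where the closed aluminium picker beam balances: lift it and rest it flat side down on top of the domed post so that it stays there level and still on its own. A trim weight is locked somewhere inside it, so do not expect the beam to balance at its middle. Leave the other things on the bench where they stand.

Things in the scene. Friction and masses are not known exactly. Their poses are not given: they have to be found in the camera images.
- beam: the picker beam: loose closed aluminium box section, black end caps, 190 mm long (x), 36 wide (y), 14 high (z, up), lying flat on the worktop. Origin: centre of its underside. About 0.3 kg, over half of it an unseen weight locked inside, elsewhere in each start: the balance point is 0 to 39 mm from the middle towards either end, centred in width and height. Grip it across its width.
- dome_top (a point): highest point of the domed post, 80 mm above the worktop; the dome is a sphere surface of 40 mm radius. Friction about 0.6: a beam that leans over 0.45 rad may slide off. Let go with its balance point beside the dome top, the beam comes to rest leaning to that side, about 1 rad per 33 mm of offset; rolling resistance hides about 1 mm.
- post: the domed balancing post, fixed to the worktop: steel drum 80 mm across with a hemispherical grey top, 80 mm high in all, on a bolted flange 108 mm across and 8 mm thick. Origin: centre of its underside, below dome_top.
- cup_nest: bystander: nest of white moulded cups standing upright, about 64 x 80 x 46 mm high; origin at the centre of its underside
- stop_block: bystander: white plastic stop block with two bores in its top, 32 x 70 x 26 mm high; origin at the centre of its underside
- lidded_jar: bystander: white jar with a screwed-on lid, 54 mm across, 67 mm high; origin at the centre of its underside
- bowl_nest: bystander: nest of white moulded bowls, 67 mm across, 41 mm high; origin at the centre of its underside
Things that resemble listed ones, but are neither listed nor needed, are in the scene too. Leave any red look-alike of the post alone.

How it is judged:
By the outcome, as a careful person would: the job done as asked, in the order asked, and still so for the second after the job is handed in, with the robot touching nothing.
It also fails if it takes over 53 s, if anything falls off the work surface, if the arm or the gripper's body presses on something with over 40 N, if the wrist force passes 120 N, or if a joint passes its speed limit or range.

## Robot

A 7-joint arm with a two-finger parallel gripper is mounted at the origin on a cart in front of the work surface, level with it; the furniture and walls round the work are solid. World frame = base frame: x ahead of the robot, y to its left, z up, the work surface at z = 0. Lengths are in m, angles in rad, forces in N, time in s.
With the tool pointing down it reaches from about 0.425 to 0.925 m from the base axis. Payload 6.8 kg.
Tool frame: the origin (TCP) lies at the very end of the fingers, on their centre line; the grasp point (between the pads) lies 19 mm behind it (r.grip_point_offset is the distance from the TCP to the grasp point, in m); z points along the fingers, y is the line along which they close (so a half turn about z gives the same grasp; the last joint's range is limited). The gripper opens to 85 mm and grips with 20 to 120 N. Pads are 22 mm wide; open, the fingers measure 114 mm over their backs; the gripper's body (76 mm by 85 mm) begins 54 mm behind the grasp point. The pads swing forward as they close: fully open they stand 13 mm farther back than shut.
Start: joints at [-1.359, 0.477, 0.022, 1.555, -0.011, 1.109, -0.083], TCP at [0.212, 0.641, 0.231] pointing down, gripper open.
Joint ranges: [-2.96, 2.96], [-0.34, 2.1], [-1.41, 1.46], [0.24, 2.44], [-1.37, 4.51], [0.17, 1.92], [-2.96, 2.96]. Speed limits (rad/s): [2.39, 2.39, 3.14, 3.14, 3.14, 3.14, 3.14].

## Interface

Orientations are given as a rotation vector (axis times angle).
In Python, from bench import status, eyes, r gives the robot as it stands.
- The arm moves only by the shell command python3 -m crank 'ROWS' [OPENING] [FORCE]. ROWS is JSON, a list of rows, each a list of 6 numbers: the shift along the tool's x, y, z normalised to -1 to 1, where 1 is 0.02 m, then the turn, a rotation vector about the tool's x, y, z normalised to -1 to 1, where 1 is 45 degrees. A call has 1 to 12 rows; each row shifts and turns the commanded pose from where the row before left it, along the tool's axes as they then stand; what a row does not reach is not made up. A row lasts 1/10 s, in which the tool goes at most 50 mm and 8.59 degrees, less where a joint would pass 70% of its speed; a pose out of reach is approached as far as the arm can. A call with a number of a shift or a turn outside -1 to 1 is refused whole. A call with a gripper value outside its range is refused whole. OPENING is the opening, from 0 (shut) to 1 (fully open), set as the call begins (- or left out, the last holds). The fingers move at their own pace and stop on an object; FORCE is the grip in N (left out, the last holds). Time passes only in rows, so rows that do not move let the fingers close. It gives the time, the measured TCP pose, the force, the opening and the grip force at its end, in the units of the state.
- status.get_obs(): the state, without advancing time (a new reading comes with each control period).
- eyes.grab_frame(name): name is "side" or "top" or "wrist"; returns a dict with "image" (400x640x3 uint8, red, green, blue), "depth" (400x640 float32, m along the optical axis (not along the pixel's ray), 0 where there is no reading), "fovy" (degrees; the focal length in pixels is half the picture's height over the tangent of half this angle, whatever the lens; pixels are square), "cx", "cy" (the principal point, pixels), "world_to_cam" (4x4, takes a point from world to camera coordinates). Camera axes: x right, y up, looking along -z (the intrinsics and any distortion apply to the point x, -y, -z); pixel columns grow to the right and rows downward; lengths in m; the calibration is good to about 2 mm. A picture is of the moment at which its call begins.
- r.hand_in(): hands the job in; it is judged then, once.
The state is a dict: "clock": time; "joints": joint angles; "qvel": joint speeds; "tau": joint torques, N m; "tcp_pos": TCP position; "orientation": TCP orientation; "contact_force": force on the tool from outside, world axes, zero at the start; "moment": the same for the moment, N m; "grip_width": finger opening in m; "gripper_force": force on a finger pad.
Only numpy, scipy, OpenCV 4.12 (cv2) and the standard library are available. Lean on these libraries where they do the work, as an engineer would, in place of code of your own. Each camera call takes 0.05 s, during which the arm holds its last target. There are 200 camera calls.

## Working session

There is one attempt and no reset: what is moved stays moved. The work goes in short steps, Python scripts to look and compute and a shell command to move; the robot and the scene stay as the last step left them, time stands still between calls to the robot, and variables do not carry over. Pictures are saved under pics/ and viewed, at most 10 in all, crops included, and the job is handed in when it is done.

```bash
ls; mkdir -p pics; cat > h.py <<'E'
import numpy as np,cv2
from bench import status,eyes,r
def grab(n):
    f=eyes.grab_frame(n); np.savez('/tmp/'+n+'.npz',**f); return f
def load(n): return dict(np.load('/tmp/'+n+'.npz'))
def px2w(f,u,v,z=None):
    F=200/np.tan(np.radians(float(f['fovy']))/2); T=np.linalg.inv(f['world_to_cam'])
    d=np.array([(u-f['cx'])/F,-(v-f['cy'])/F,-1]); D=T[:3,:3]@d; o=T[:3,3]
    if z is None: s=np.median(f['depth'][int(v)-1:int(v)+2,int(u)-1:int(u)+2])
    else: s=(z-o[2])/D[2]
    return o+s*D
E
python3 - <<'E'
from h import *
a=grab('top');b=grab('side')
for n,f in(('top',a),('side',b)):
    cv2.imwrite(f'pics/{n}0.png',f['image'][:,:,::-1]); print({k:f[k] for k in f if k not in('image','depth')})
print(status.get_obs())
E
```

```text
pics
{'fovy': 57.95362909834727, 'cx': 319.54959253822267, 'cy': 203.42955282384378, 'world_to_cam': array([[-0.01122894, -0.99991868, -0.00604572,  0.02363481],
       [ 0.99040325, -0.01195459,  0.13768981, -0.49379946],
       [-0.13775089, -0.00444159,  0.99045695, -1.28289422],
       [ 0.        ,  0.        ,  0.        ,  1.        ]])}
{'fovy': 46.256144495659306, 'cx': 317.47017165995345, 'cy': 196.55309334529116, 'world_to_cam': array([[ 0.89085521, -0.45424424,  0.00625791, -0.41922229],
       [ 0.24382819,  0.48972342,  0.83708947, -0.17435661],
       [-0.38330772, -0.74419967,  0.54703021, -1.31463346],
       [ 0.        ,  0.        ,  0.        ,  1.        ]])}
{'clock': 0.1, 'joints': array([-1.35908377,  0.47771143,  0.02236889,  1.55632348, -0.01152122,
        1.10931807, -0.08308256]), 'qvel': array([ 0.00047467, -0.00079763,  0.0010902 , -0.00244595,  0.001829  ,
       -0.00024912,  0.00082778]), 'tau': array([ 4.28233398e-03, -5.97763145e+01,  1.61338817e+00, -2.81953901e+01,
        1.27919280e-02,  5.05331976e-03,  5.94342350e-05]), 'tcp_pos': array([0.21206654, 0.640269  , 0.23043977]), 'orientation': array([-5.00190534e-01, -3.10136561e+00,  2.55259114e-03]), 'contact_force': array([ 0.80193061, -0.44722038, -0.1335214 ]), 'moment': array([-0.01872077, -0.09782847, -0.03419863]), 'gripper_force': 0.0, 'grip_width': 0.08529865556135302}
```

View pics/top0.png

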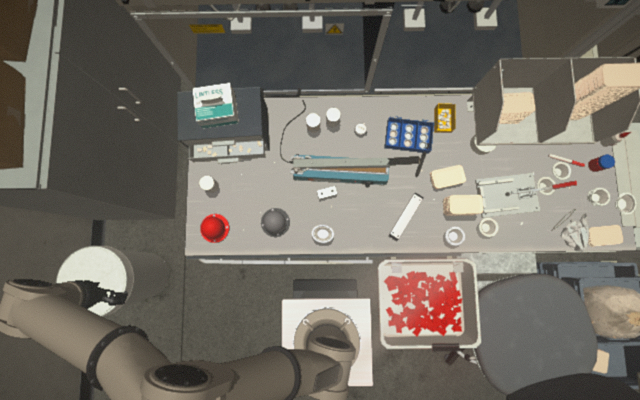

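View pics/side0.png

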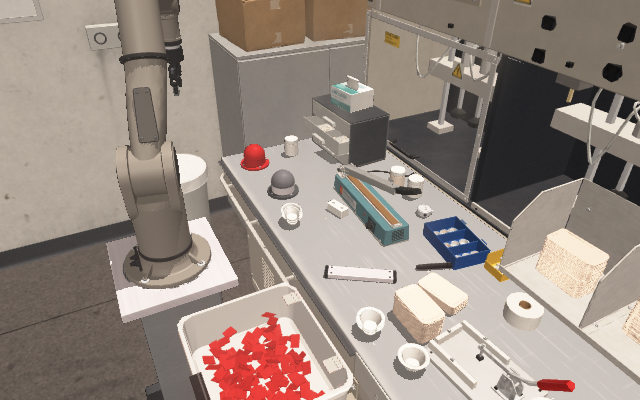

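The top view shows the grey post at (275,222) and the red look-alike at (215,228). Candidates for the beam are the light bar with dark ends at (406,216), the grey rail at (345,160), the teal box at (340,175) and the black bar at (420,163). I choose (406,216) and check it in a close crop.

```bash
python3 - <<'E'
from h import *
f=load('top');g=load('side')
c=cv2.resize(f['image'][185:250,375:440],None,fx=9,fy=9,interpolation=cv2.INTER_CUBIC)[:,:,::-1]
cv2.imwrite('pics/c1.png',c)
# beam mask by depth/height and brightness
F=200/np.tan(np.radians(float(f['fovy']))/2)
def cloud(f):
    F=200/np.tan(np.radians(float(f['fovy']))/2)
    v,u=np.mgrid[0:400,0:640]; d=f['depth']
    P=np.stack([(u-f['cx'])/F*d,-(v-f['cy'])/F*d,-d],-1); T=np.linalg.inv(f['world_to_cam'])
    return P@T[:3,:3].T+T[:3,3]
W=cloud(f)
def rep(W,box,lo,hi):
    m=np.zeros(W.shape[:2],bool); m[box[1]:box[3],box[0]:box[2]]=1
    m&=(W[...,2]>lo)&(W[...,2]<hi); p=W[m]; return p
p=rep(W,(380,188,435,248),.008,.03); print(len(p),p.mean(0),cv2.minAreaRect(p[:,:2].astype(np.float32)))
for nm,X,bx in(('top',W,(255,200,300,245)),('side',cloud(g),(262,160,305,205))):
    p=rep(X,bx,.05,.1); A=np.c_[2*p,np.ones(len(p))]; s=np.linalg.lstsq(A,(p**2).sum(1),rcond=None)[0]
    print(nm,len(p),s[:3],np.sqrt(s[3]+s[:3]@s[:3]),p[:,2].max())
X=cloud(g);p=rep(X,(315,255,402,290),.008,.03);print(len(p),p.mean(0),cv2.minAreaRect(p[:,:2].astype(np.float32)))
# edge points for table
print(px2w(f,345,200),px2w(f,328,192),px2w(f,322,234))
E
```

```text
499 [ 0.44619255 -0.29918824  0.01310679] ((0.44906383752822876, -0.2998832166194916), (0.12782107293605804, 0.18178965151309967), 88.77819061279297)
top 349 [0.43065759 0.18397626 0.0411132 ] 0.03817244324489585 0.08326562266378201
side 264 [0.42831147 0.17979215 0.04529324] 0.035163503042927674 0.08172028118378738
757 [ 0.44365312 -0.30399093  0.0137111 ] ((0.4448873996734619, -0.3017163574695587), (0.04306153580546379, 0.19077417254447937), 56.19429016113281)
[ 5.10619510e-01 -7.74421031e-02  1.09119023e-05] [ 0.53714076 -0.01368017  0.02715306] [0.38354576 0.01027807 0.01836089]
```

View pics/c1.png

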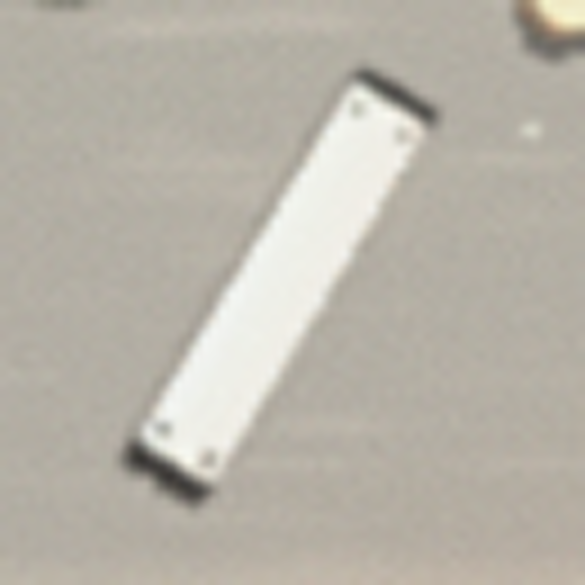

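The crop confirms the beam: a bare box section with dark end caps at (419,196) and (394,238). Now I work out the first moves.

```bash
cat >> h.py <<'E'
from scipy.spatial.transform import Rotation as Ro
from scipy.optimize import least_squares
def cloud(f):
    F=200/np.tan(np.radians(float(f['fovy']))/2)
    v,u=np.mgrid[0:400,0:640]; d=f['depth']
    P=np.stack([(u-f['cx'])/F*d,-(v-f['cy'])/F*d,-d],-1); T=np.linalg.inv(f['world_to_cam'])
    return P@T[:3,:3].T+T[:3,3]
def todo(target,o=None):
    o=o or status.get_obs(); R=Ro.from_rotvec(o['orientation']).as_matrix()
    return R.T@(np.array(target)-o['tcp_pos'])/.02
E
python3 - <<'E'
from h import *
f=load('top');g=load('side')
a=px2w(f,419.1,195.8,.014);b=px2w(f,393.6,237.8,.014)
print(a,b,(a+b)/2,np.hypot(*(a-b)[:2]),np.degrees(np.arctan2(*(a-b)[1::-1])))
for F,bx in((f,(255,200,300,245)),(g,(262,160,305,205))):
    X=cloud(F)[bx[1]:bx[3],bx[0]:bx[2]].reshape(-1,3);p=X[(X[:,2]>.05)&(X[:,2]<.1)]
    print(least_squares(lambda c:np.linalg.norm(p-c,axis=1)-.04,[.43,.18,.04],loss='soft_l1',f_scale=.002).x)
print(px2w(f,215,222),px2w(f,207,180))
R=Ro.from_rotvec(status.get_obs()['orientation']).as_matrix();print(R.round(3))
print(todo([.5,.2,.2]))
R2=R@Ro.from_rotvec([0,0,np.radians(12.7)]).as_matrix();print(R2.round(3), R2.T@(np.array([.446,-.302,.2])-[.5,.2,.2])/.02)
E
```

```text
[ 0.5209614  -0.35148048  0.014     ] [ 0.36691797 -0.25092436  0.014     ] [ 0.44393969 -0.30120242  0.014     ] 0.18395899142711805 -33.13561004788451
[0.43082467 0.18412349 0.03855299]
[0.42950625 0.18279862 0.03969624]
[0.42746142 0.38757525 0.06905476] [0.58014462 0.42248719 0.06341239]
[[-0.949  0.314 -0.   ]
 [ 0.314  0.949 -0.002]
 [-0.    -0.002 -1.   ]]
[-20.58720603 -16.36869494   1.55093176]
[[-0.857  0.515 -0.   ]
 [ 0.515  0.857 -0.002]
 [-0.    -0.002 -1.   ]] [-10.62253773 -22.90109233   0.0407696 ]
```

```bash
python3 -m crank '[[-1,-0.8,0,0,0,0.03],[-1,-0.8,0,0,0,0.03],[-1,-0.8,0,0,0,0.03],[-1,-0.8,0,0,0,0.03],[-1,-0.8,0,0,0,0.03],[-1,-0.8,0,0,0,0.03],[-1,-0.8,0,0,0,0.03],[-1,-0.8,0,0,0,0.03],[-1,-0.8,0,0,0,0.03],[-1,-0.8,0,0,0,0.03],[-1,-0.8,0,0,0,0],[-1,-0.8,0,0,0,0]]' 1 60; python3 -c "
from h import *
o=status.get_obs();print(o['tcp_pos'],o['joints'].round(2),todo([.5,.15,.2]),todo([.444,-.301,.2]))"
```

```text
clock: 1.3
tcp_pos: [0.3452, 0.3635, 0.231]
orientation: [-0.861, -3.021, 0.001]
contact_force: [0.3, 0.5, 0.5]
grip_width: 0.0852
gripper_force: 0.0
[0.345155   0.36345734 0.23099851] [-1.07  0.19  0.15  1.97 -0.03  0.98  0.11] [-12.20650033  -4.98457873   1.55245631] [-21.71869654 -25.62096524   1.56567933]
```

```bash
python3 -m crank '[[-1,-0.6,0,0,0,0],[-1,-0.6,0,0,0,0],[-1,-0.6,0,0,0,0],[-1,-0.6,0,0,0,0],[-1,-0.6,0,0,0,0],[-1,-0.6,0,0,0,0],[-1,-0.7,0.2,0,0,0],[-1,-0.8,0.2,0,0,0],[-1,-1,0.2,0,0,0],[-1,-1,0.2,0,0,0],[-1,-1,0.2,0,0,0],[-1,-1,0.2,0,0,0]]'; python3 -m crank '[[-1,-1,0.2,0,0,0],[-1,-1,0.2,0,0,0],[-1,-1,0.2,0,0,0],[-1,-1,0.2,0,0,0],[-1,-1,0.2,0,0,0],[-1,-1,0,0,0,0],[-1,-1,0,0,0,0],[-0.8,-1,0,0,0,0],[-0.7,-1,0,0,0,0],[-0.5,-1,0,0,0,0]]'; python3 -c "
from h import *
o=status.get_obs();print(o['tcp_pos'],o['joints'].round(2),todo([.444,-.301,.15]))"
```

```text
clock: 2.5
tcp_pos: [0.4529, 0.0823, 0.207]
orientation: [-0.861, -3.021, 0.0]
contact_force: [0.1, -0.2, 0.7]
grip_width: 0.0852
gripper_force: 0.0
clock: 3.5
tcp_pos: [0.5005, -0.1825, 0.187]
orientation: [-0.862, -3.021, 0.0]
contact_force: [1.1, -0.0, -0.8]
grip_width: 0.0853
gripper_force: 0.0
[ 0.50054083 -0.18249662  0.18703557] [-0.19  0.32  0.51  1.97 -0.2   0.9   1.44] [-0.72388492 -6.52437338  1.85402765]
```

Now above the beam, then a wrist look.

```bash
python3 -m crank '[[-0.1,-1,0.3,0,0,0],[-0.1,-1,0.3,0,0,0],[-0.1,-1,0.3,0,0,0],[-0.1,-1,0.3,0,0,0],[-0.1,-1,0.3,0,0,0],[-0.1,-1,0.3,0,0,0],[-0.1,-0.5,0,0,0,0],[0,0,0,0,0,0],[0,0,0,0,0,0]]'; python3 - <<'E'
from h import *
o=status.get_obs();print(o['tcp_pos'],o['contact_force'],o['moment'])
f=grab('wrist');cv2.imwrite('pics/w1.png',f['image'][:,:,::-1])
W=cloud(f);print(W[...,2].min(),np.linalg.inv(f['world_to_cam'])[:3,3])
m=((W[...,2]>.009)&(W[...,2]<.022)&(np.abs(W[...,0]-.444)<.13)&(np.abs(W[...,1]+.3)<.11)).astype(np.uint8)
n,l,s,c=cv2.connectedComponentsWithStats(m);k=1+s[1:,4].argmax();p=W[l==k];print(s[k],p[:,2].mean(),cv2.minAreaRect(p[:,:2].astype(np.float32)))
E
```

```text
clock: 4.4
tcp_pos: [0.4444, -0.2986, 0.1514]
orientation: [0.861, 3.021, 0.001]
contact_force: [0.6, -0.2, -0.3]
grip_width: 0.0855
gripper_force: 0.0
[ 0.44442983 -0.29858456  0.15143091] [ 0.57316718 -0.2125929  -0.28976888] [-0.0226481  -0.02347217  0.06295602]
-0.8007189699415649 [ 0.37441412 -0.25542177  0.29457524]
[ 301   81   43  193 7196] 0.014389980397436582 ((0.4450128972530365, -0.30028045177459717), (0.03650559112429619, 0.1908983588218689), 56.859031677246094)
```

View pics/w1.png

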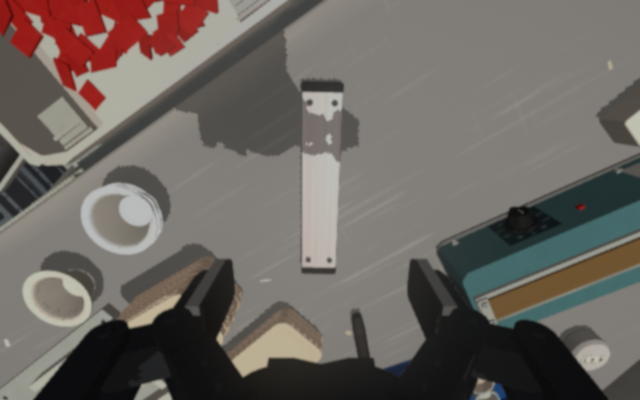

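The wrist view shows the beam from (322,80) to (318,272), agreeing with the 191 x 36.5 mm footprint measured. I descend now and take the moment baseline.

```bash
cat >> h.py <<'E'
def fm(n=6):
    F=[]
    for i in range(n):
        eyes.grab_frame('top');o=status.get_obs();F.append(np.r_[o['contact_force'],o['moment']])
    return np.mean(F,0),np.std(F,0)
E
python3 - <<'E'
from h import *
a,s=fm(8);print(a.round(3),s.round(3));print(todo([.445,-.3003,.003]))
E
```

```text
[ 0.091 -0.024  0.043  0.002  0.014  0.002] [0.335 0.5   0.535 0.038 0.024 0.017]
[-0.07710557 -0.03341641  7.41627297]
```

```bash
python3 -m crank '[[-0.08,-0.03,1,0,0,0.03],[0,0,1,0,0,0],[0,0,1,0,0,0],[0,0,1,0,0,0],[0,0,1,0,0,0],[0,0,1,0,0,0],[0,0,0.7,0,0,0],[0,0,0.5,0,0,0],[0,0,0.2,0,0,0]]'; python3 -m crank '[[0,0,0,0,0,0],[0,0,0,0,0,0],[0,0,0,0,0,0],[0,0,0,0,0,0],[0,0,0,0,0,0],[0,0,0,0,0,0],[0,0,0,0,0,0]]' 0 80
```

```text
clock: 5.75
tcp_pos: [0.4447, -0.3004, 0.0026]
orientation: [-0.897, -3.01, -0.0]
contact_force: [0.2, -0.5, 0.5]
grip_width: 0.0855
gripper_force: 0.0
clock: 6.45
tcp_pos: [0.4455, -0.3008, 0.0044]
orientation: [0.897, 3.009, 0.0]
contact_force: [-1.3, 1.0, 8.1]
grip_width: 0.0337
gripper_force: 79.8
```

```bash
python3 -m crank '[[0,0,-0.3,0,0,0],[0,0,-0.7,0,0,0],[0,0,-1,0,0,0],[0,0,-1,0,0,0],[0,0,-1,0,0,0],[0,0,-1,0,0,0],[0,0,-1,0,0,0],[0,0,-0.8,0,0,0],[0,0,-0.5,0,0,0],[0,0,-0.2,0,0,0],[0,0,0,0,0,0],[0,0,0,0,0,0]]'; python3 - <<'E'
from h import *
a,s=fm(12);print(a.round(3),s.round(3));o=status.get_obs();print(o['tcp_pos'])
R=Ro.from_rotvec(o['orientation']).as_matrix();print(R.round(3),R[:,0]@a[3:],R[:,1]@a[3:])
f=grab('wrist');cv2.imwrite('pics/w2.png',f['image'][:,:,::-1])
g=grab('side');W=cloud(g);b=(np.abs(W-np.array([.4447,-.3004,.15]))<[.12,.1,.03]).all(-1);p=W[b];c=p[p[:,2]>0]
d=R[:,0]; 
t=(c-o['tcp_pos'])@d;w=(c-o['tcp_pos'])@R[:,1]
for k in np.arange(-.1,.1,.01):
    m=(t>k)&(t<k+.01)&(abs(w)<.015);print(round(k,2),m.sum(),np.percentile(c[m,2],50).round(4) if m.sum() else '')
E
```

```text
clock: 7.65
tcp_pos: [0.4445, -0.3002, 0.1527]
orientation: [-0.896, -3.01, -0.0]
contact_force: [0.2, -0.3, -2.8]
grip_width: 0.0333
gripper_force: 80.3
[ 1.560e-01 -9.300e-02 -2.981e+00 -3.600e-02 -5.900e-02  2.000e-03] [0.567 0.602 0.448 0.026 0.03  0.019]
[ 0.44487902 -0.30054929  0.15323472]
[[-0.837  0.547 -0.   ]
 [ 0.547  0.837  0.   ]
 [ 0.    -0.    -1.   ]] -0.002526920940700239 -0.06874624059386467
-0.1 15 0.163
-0.09 28 0.1635
-0.08 28 0.1636
-0.07 29 0.1624
-0.06 32 0.163
-0.05 30 0.1628
-0.04 28 0.1626
-0.03 30 0.163
-0.02 19 0.1632
-0.01 0 
-0.0 0 
0.01 24 0.1633
0.02 30 0.1623
0.03 29 0.1625
0.04 28 0.1629
0.05 29 0.163
0.06 28 0.1625
0.07 29 0.1624
0.08 29 0.1625
0.09 15 0.1622
```

```bash
python3 -m crank '[[0.1,0.3,0,0,0,0],[0.2,0.6,0,0,0,0],[0.33,0.9,0,0,0,0],[0.35,1,0,0,0,0],[0.35,1,0,0,0,0],[0.35,1,0,0,0,0],[0.35,1,0,0,0,0],[0.35,1,0,0,0,0],[0.35,1,0,0,0,0],[0.4,1,0,0,0,0],[0.4,1,0,0,0,0],[0.5,0.9,0,0,0,0]]';  python3 -m crank '[[0.7,0.8,0,0,0,0],[0.8,0.8,0,0,0,0],[0.9,0.8,0,0,0,0],[0.9,0.8,0,0,0,0],[0.9,0.8,0,0,0,0],[0.9,0.8,0,0,0,0],[0.9,0.8,0,0,0,0],[0.9,0.8,0,0,0,0],[0.7,0.7,0,0,0,0],[0.5,0.5,0,0,0,0],[0.2,0.2,0,0,0,0],[0,0,0,0,0,0]]'; python3 - <<'E'
from h import *
a,s=fm(30);o=status.get_obs();R=Ro.from_rotvec(o['orientation']).as_matrix()
print(a.round(3),o['tcp_pos'],R[:,1]@a[3:],-R[:,1]@a[3:]/2.95)
s=.025;d=R[:,0];print(R.round(3),todo(np.array([.430,.1835,.0865])-s*d))
f=grab('wrist');cv2.imwrite('pics/w3.png',f['image'][:,:,::-1])
W=cloud(grab('top'))
E
```

```text
clock: 9.55
tcp_pos: [0.4949, -0.075, 0.1534]
orientation: [0.894, 3.011, 0.001]
contact_force: [0.7, 0.2, -4.2]
grip_width: 0.0334
gripper_force: 80.3
clock: 10.75
tcp_pos: [0.4405, 0.1452, 0.1533]
orientation: [-0.894, -3.012, -0.0]
contact_force: [0.1, -0.6, -2.6]
grip_width: 0.0335
gripper_force: 80.3
[-0.17  -0.005 -2.959 -0.045 -0.058  0.004] [0.44095145 0.14409559 0.15328804] -0.07358134952492786 0.024942830347433168
[[-0.837  0.547 -0.   ]
 [ 0.547  0.837  0.   ]
 [ 0.     0.    -1.   ]] [0.2863414  1.34943397 3.33944534]
```

View pics/w3.png

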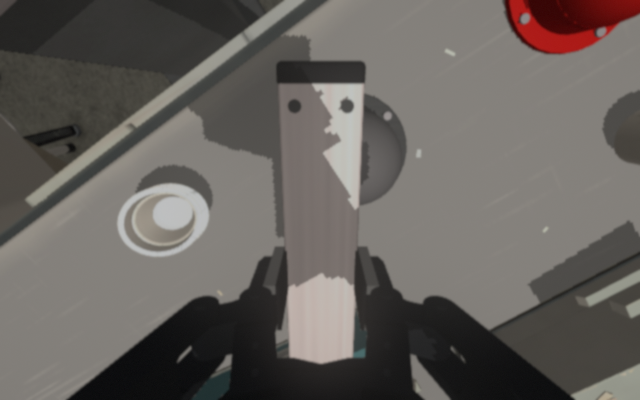

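```bash
python3 -m crank '[[0.1,0.4,0.3,0,0,0],[0.1,0.5,0.6,0,0,0],[0.09,0.45,0.8,0,0,0],[0,0,0.8,0,0,0],[0,0,0.5,0,0,0],[0,0,0.25,0,0,0],[0,0,0.05,0,0,0],[0,0,0.05,0,0,0],[0,0,0,0,0,0],[0,0,0,0,0,0]]'; python3 - <<'E'
from h import *
a,s=fm(4);o=status.get_obs();R=Ro.from_rotvec(o['orientation']).as_matrix()
print(a.round(3),o['tcp_pos'],todo(np.array([.430,.1835,.0845])-.025*R[:,0]))
E
```

```text
clock: 13.35
tcp_pos: [0.4512, 0.17, 0.0868]
orientation: [0.897, 3.01, 0.001]
contact_force: [-0.3, -0.5, -3.5]
grip_width: 0.0334
gripper_force: 80.2
[ 0.55  -0.125 -2.652 -0.014 -0.041 -0.005] [0.45103819 0.16996454 0.08657087] [ 0.00079908 -0.00923752  0.10330832]
```

```bash
python3 -m crank '[[0,0,0.05,0,0,0],[0,0,0.05,0,0,0],[0,0,0,0,0,0]]'; python3 - <<'E'
from h import *
a,s=fm(4);o=status.get_obs();print(a.round(3),o['tcp_pos'])
E
```

```text
clock: 13.85
tcp_pos: [0.451, 0.1699, 0.0843]
orientation: [0.897, 3.011, 0.0]
contact_force: [-0.2, -0.9, -1.1]
grip_width: 0.0336
gripper_force: 80.6
[-0.126  0.208 -1.16  -0.016  0.007 -0.006] [0.45095682 0.16989492 0.08436361]
```

```bash
cat > lean.py <<'E'
from h import *
# plane fit of the beam top from top and side cameras, in tool axes
o=status.get_obs();R=Ro.from_rotvec(o['orientation']).as_matrix();c0=np.array([.43,.1835])-.025*R[:2,0]
if __name__=='__main__':
  for n in('side','top'):
    f=grab(n);W=cloud(f).reshape(-1,3);q=W[:,:2]-c0;t=q@R[:2,0];w=q@R[:2,1]
    m=(abs(t)<.1)&(abs(w)<.022)&(W[:,2]>.06)&(W[:,2]<.13)&(abs(t)>.03)
    A=lambda x:x[0]*t[m]+x[1]*w[m]+x[2]-W[m,2]
    x=least_squares(A,[0,0,.094],loss='soft_l1',f_scale=.001).x
    print(n,m.sum(),'slope along tool x,y; z',x.round(4),'resid',np.median(abs(A(x))).round(5), 'ranges',np.percentile(t[m],[1,99]).round(3),np.percentile(w[m],[1,99]).round(3))
E
python3 -m crank '[[0,0,0,0,0,0],[0,0,0,0,0,0],[0,0,0,0,0,0],[0,0,0,0,0,0],[0,0,0,0,0,0],[0,0,0,0,0,0]]' 0.55; python3 lean.py; python3 lean.py
python3 -c "
from h import *
f=load('side');cv2.imwrite('pics/s2.png',cv2.resize(f['image'][120:220,220:360],None,fx=5,fy=5)[:,:,::-1])"
```

```text
clock: 14.65
tcp_pos: [0.4509, 0.1699, 0.0843]
orientation: [0.897, 3.011, 0.0]
contact_force: [-0.7, 0.2, 0.5]
grip_width: 0.0467
gripper_force: 0.0
side 348 slope along tool x,y; z [0.0986 0.1665 0.0903] resid 0.00265 ranges [-0.095  0.092] [-0.022  0.018]
top 172 slope along tool x,y; z [0.1199 0.0711 0.0896] resid 0.0021 ranges [-0.096 -0.032] [-0.017  0.018]
side 356 slope along tool x,y; z [0.1281 0.1527 0.0897] resid 0.00288 ranges [-0.095  0.091] [-0.022  0.017]
top 172 slope along tool x,y; z [0.1296 0.0628 0.0892] resid 0.00161 ranges [-0.096 -0.032] [-0.017  0.018]
```

View pics/s2.png

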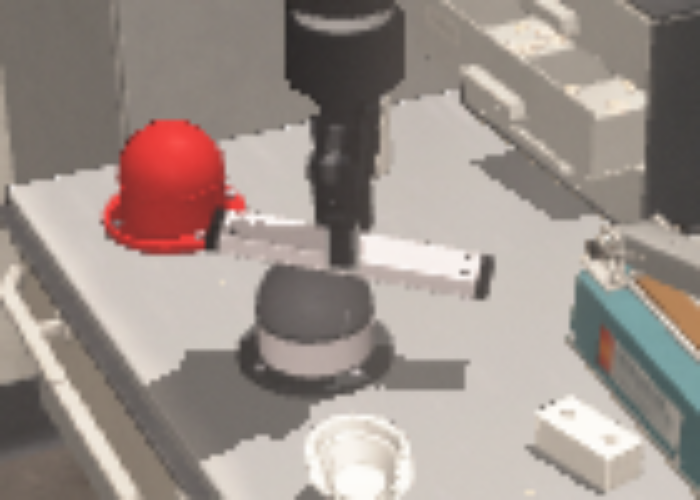

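The picture shows the beam resting on the grey dome (315,290), leaning down at its far end (480,280). I watch it settle.

```bash
python3 -m crank '[[0,0,0,0,0,0],[0,0,0,0,0,0],[0,0,0,0,0,0],[0,0,0,0,0,0],[0,0,0,0,0,0]]'; python3 - <<'E'
from h import *
from lean import R,c0
a,s=fm(4);print(a.round(3))
for n in('top','side','top','side'):
    f=grab(n);W=cloud(f).reshape(-1,3);q=W[:,:2]-c0;t=q@R[:2,0];w=q@R[:2,1]
    b=(abs(t)<.1)&(abs(w)<.016)&(W[:,2]>.06)&(W[:,2]<.13)&(f['image'].reshape(-1,3).min(1)>(110 if n=='top' else 150))
    for i in range(3):  # iterate inlier plane fit
        A=np.c_[t,w,np.ones_like(t)];x=np.linalg.lstsq(A[b],W[b,2],rcond=None)[0];rr=A@x-W[:,2]
        b&=(abs(rr)<.004)
    print(n,b.sum(),x.round(4),rr[b].std().round(4),np.percentile(t[b],[1,20,50,99]).round(3),np.percentile(w[b],[1,99]).round(3))
E
```

```text
clock: 15.35
tcp_pos: [0.4509, 0.1699, 0.0843]
orientation: [-0.897, -3.011, -0.0]
contact_force: [0.4, -0.5, -0.6]
grip_width: 0.047
gripper_force: 0.0
[ 0.626  0.017  0.259 -0.019  0.002  0.003]
top 122 [ 0.1066 -0.0303  0.0889] 0.0019 [-0.09  -0.079 -0.063 -0.025] [-0.015  0.015]
side 132 [0.1218 0.0812 0.0906] 0.0015 [-0.086 -0.063 -0.031  0.083] [-0.015  0.015]
top 124 [0.1442 0.0333 0.0913] 0.002 [-0.091 -0.08  -0.063 -0.026] [-0.016  0.015]
side 132 [0.1161 0.0626 0.0907] 0.0017 [-0.087 -0.064 -0.035  0.083] [-0.016  0.016]
```

```bash
cat > wl.py <<'E'
from h import *
from lean import R,c0
def wl(N=3):
  for i in range(N):
    f=grab('wrist');W=cloud(f).reshape(-1,3);q=W[:,:2]-c0;t=q@R[:2,0];w=q@R[:2,1]
    b=(t>.025)&(t<.1)&(abs(w)<.022)&(W[:,2]>.07)&(W[:,2]<.13)
    x=np.array([0.1,0,.094]);A=np.c_[t,w,np.ones_like(t)]
    for k in range(6):
        rr=A@x-W[:,2]; m=b&(abs(rr-np.median(rr[b]))<[.015,.008,.005,.004,.004,.004][k]); x=np.linalg.lstsq(A[m],W[m,2],rcond=None)[0]
    print('wrist',m.sum(),x.round(4),(A@x-W[:,2])[m].std().round(4),np.percentile(t[m],[1,99]).round(3),np.percentile(w[m],[1,99]).round(4))
wl()
E
python3 wl.py; python3 -c "
from h import *
cv2.imwrite('pics/w4.png',load('wrist')['image'][:,:,::-1])"
```

```text
wrist 13540 [0.1245 0.0189 0.0915] 0.0007 [0.026 0.093] [-0.0181  0.0169]
wrist 13545 [0.1248 0.0188 0.0915] 0.0007 [0.026 0.093] [-0.0182  0.0169]
wrist 13522 [0.1248 0.0186 0.0915] 0.0007 [0.026 0.093] [-0.0181  0.0169]
```

View pics/w4.png

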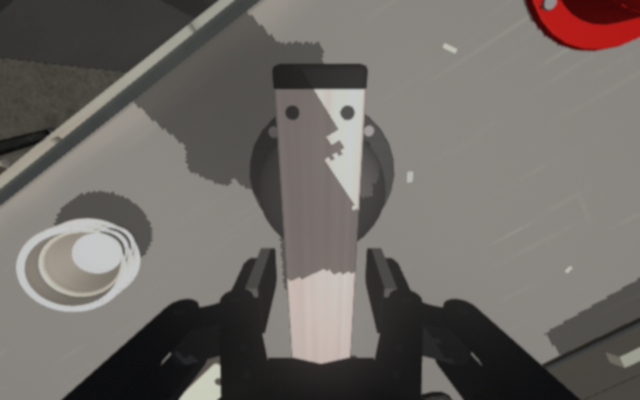

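The wrist view shows the beam over the dome, free between the pads. It leans 0.125 lengthwise (about 4.5 mm) and 0.019 sideways. I regrip a little deeper, lift and level it.

```bash
python3 -m crank '[[0,0,0.1,0,0,0],[0,0,0.1,0,0,0],[0,0,0,0,0,0]]'; python3 -m crank '[[0,0,0,0,0,0],[0,0,0,0,0,0],[0,0,0,0,0,0],[0,0,0,0,0,0],[0,0,0,0,0,0],[0,0,-0.2,0,0,0],[0,0,-0.4,0,0,0],[0,0,-0.4,0,-0.08,0],[0,0,0,0,-0.08,0],[0,0,0,0,0,0],[0,0,0,0,0,0],[0,0,0,0,0,0]]' 0 80; python3 wl.py
```

```text
clock: 16.2
tcp_pos: [0.4506, 0.1698, 0.0799]
orientation: [-0.897, -3.01, 0.001]
contact_force: [-0.3, -0.6, 0.1]
grip_width: 0.0468
gripper_force: 0.0
clock: 17.4
tcp_pos: [0.4512, 0.1696, 0.1004]
orientation: [0.863, 2.895, -0.054]
contact_force: [-0.3, -0.2, -3.6]
grip_width: 0.0339
gripper_force: 80.0
wrist 14309 [-0.005  0.019  0.111] 0.0007 [0.026 0.094] [-0.018   0.0169]
wrist 14290 [-0.0052  0.0184  0.111 ] 0.0007 [0.026 0.093] [-0.0181  0.0169]
wrist 14284 [-0.0056  0.0179  0.1109] 0.0007 [0.026 0.093] [-0.0182  0.0169]
```

```bash
python3 - <<'E'
from h import *
from lean import R,c0
f=load('wrist');o=status.get_obs();W=cloud(f).reshape(-1,3)
m=(abs(W[:,2])<.012)&(W[:,0]>.3); 
for k in range(3):
    A=np.c_[W[:,:2],np.ones(len(W))];x=np.linalg.lstsq(A[m],W[m,2],rcond=None)[0];m&=abs(A@x-W[:,2])<.004
d=R[:2,0]/np.linalg.norm(R[:2,0]);w=R[:2,1]
print('table slope along t,w',x[:2]@d,x[:2]@w,m.sum(),x)
# edge rows in image, column ~321
def edge(img):
    g=cv2.GaussianBlur(img,(3,3),0).astype(float).mean(2)[40:110,305:335].mean(1);dg=np.diff(g);i=dg.argmin();
    j=slice(max(i-2,0),i+3);return 40.5+(np.arange(len(dg))[j]*dg[j]).sum()/dg[j].sum()
e3=edge(cv2.imread('pics/w3.png'));e=edge(f['image']);print(e3,e)
Tt=np.eye(4);Tt[:3,:3]=R;Tt[:3,3]=o['tcp_pos']
TC=np.linalg.inv(Tt)@np.linalg.inv(f['world_to_cam'])  # cam in tool
R3=np.array([[-.837,.547,0],[.547,.837,0],[0,0,-1]]);T3=np.eye(4);T3[:3,:3]=R3;T3[:3,3]=[.44095,.1441,.1533]
g=dict(f);g['world_to_cam']=np.linalg.inv(T3@TC)
a=px2w(g,321,e3,.1631);print('w3 end offset along d',(a-T3[:3,3])@R3[:,0])
b=px2w(f,321,e,.1105);print('now end rel dome target s: ',(b[:2]-o['tcp_pos'][:2])@d,(b[:2]-[.43,.1835])@d)
print('tcp',o['tcp_pos'],R.round(3))
E
```

```text
table slope along t,w 0.0006104379101033893 -0.0006103260473138575 147834 [-0.00084516 -0.00017559  0.00074452]
60.53367996275027 62.53918748876505
w3 end offset along d 0.09522572157240573
now end rel dome target s:  0.09539854012803156 0.06977941107599295
tcp [0.4513097  0.16927751 0.10030562] [[-0.83   0.548  0.105]
 [ 0.544  0.836 -0.069]
 [-0.125 -0.    -0.992]]
```

```bash
python3 -m crank '[[0.16,0.03,0.2,0.024,0.006,0],[0.16,0,0.2,0,0,0],[0,0,0.2,0,0,0],[0,0,0,0,0,0],[0,0,0,0,0,0]]'; python3 wl.py; python3 - <<'E'
from h import *
from lean import R
f=load('wrist');o=status.get_obs();d=np.array([-.837,.547])
def edge(img):
    g=cv2.GaussianBlur(img,(3,3),0).astype(float).mean(2)[40:110,305:335].mean(1);dg=np.diff(g);i=dg.argmin();
    j=slice(max(i-2,0),i+3);return 40.5+(np.arange(len(dg))[j]*dg[j]).sum()/dg[j].sum()
e=edge(f['image']);b=px2w(f,321,e,.0985);print(e,(b[:2]-[.43,.1835])@d,R.round(3),o['tcp_pos'],fm(3)[0].round(2))
E
```

```text
clock: 18.05
tcp_pos: [0.4469, 0.1727, 0.0874]
orientation: [0.867, 2.904, -0.081]
contact_force: [-0.5, -0.4, -3.1]
grip_width: 0.0338
gripper_force: 80.0
wrist 15052 [-0.0015 -0.0021  0.098 ] 0.0007 [0.026 0.099] [-0.0176  0.0174]
wrist 15050 [-0.0016 -0.0017  0.0982] 0.0007 [0.026 0.099] [-0.0175  0.0175]
wrist 15039 [-0.0018  0.0007  0.0983] 0.0007 [0.026 0.099] [-0.0174  0.0176]
62.53637817309614 0.07520510580912702 [[-0.831  0.549  0.091]
 [ 0.543  0.836 -0.082]
 [-0.121 -0.018 -0.993]] [0.44712933 0.17289031 0.08770024] [ 0.39 -0.16 -2.41  0.12  0.12 -0.01]
```

```bash
python3 -m crank '[[0,0,0.05,0,0,0],[0,0,0.05,0,0,0],[0,0,0.05,0,0,0],[0,0,0.04,0,0,0],[0,0,0,0,0,0]]'; python3 - <<'E'
from h import *
print(fm(5)[0].round(2))
E
python3 wl.py
```

```text
clock: 18.85
tcp_pos: [0.4474, 0.1726, 0.0837]
orientation: [0.867, 2.903, -0.08]
contact_force: [0.1, 0.6, -2.4]
grip_width: 0.0339
gripper_force: 80.0
[ 0.32  0.2  -3.1   0.1   0.1  -0.02]
wrist 14976 [-0.0016  0.0005  0.0945] 0.0007 [0.026 0.098] [-0.0175  0.0175]
wrist 14998 [-0.0018 -0.001   0.0945] 0.0007 [0.026 0.098] [-0.0175  0.0175]
wrist 14968 [-0.0015 -0.0001  0.0945] 0.0007 [0.026 0.098] [-0.0175  0.0175]
```

Half a millimetre more, then release.

```bash
python3 -m crank '[[0,0,0.03,0,0,0],[0,0,0.02,0,0,0],[0,0,0,0,0,0]]'; python3 -c "
from h import *
print(fm(4)[0].round(2))"; python3 -m crank '[[0,0,0,0,0,0],[0,0,0,0,0,0],[0,0,0,0,0,0],[0,0,0,0,0,0],[0,0,0,0,0,0],[0,0,0,0,0,0],[0,0,0,0,0,0],[0,0,0,0,0,0],[0,0,0,0,0,0],[0,0,0,0,0,0]]' 0.55; python3 wl.py
```

```text
clock: 19.55
tcp_pos: [0.4475, 0.1726, 0.0833]
orientation: [0.867, 2.904, -0.079]
contact_force: [-2.6, -0.1, 5.8]
grip_width: 0.0335
gripper_force: 81.1
[-2.13 -0.39  5.54 -0.08  0.62 -0.  ]
clock: 20.75
tcp_pos: [0.4475, 0.1726, 0.0828]
orientation: [0.867, 2.903, -0.08]
contact_force: [0.3, 0.0, 0.3]
grip_width: 0.0469
gripper_force: 0.0
wrist 15153 [-0.0004 -0.0008  0.0943] 0.0007 [0.026 0.098] [-0.0173  0.0177]
wrist 15142 [-0.0002 -0.0007  0.0942] 0.0007 [0.026 0.098] [-0.0173  0.0177]
wrist 15160 [-0.0006 -0.0005  0.0943] 0.0007 [0.026 0.098] [-0.0173  0.0177]
```

```bash
python3 -m crank '[[0,0,0,0,0,0],[0,0,0,0,0,0],[0,0,-0.1,0,0,0],[0,0,-0.3,0,0,0],[0,0,-0.6,0,0,0],[0,0,-1,0,0,0],[0,0,-1,0,0,0],[0,0,-1,0,0,0],[0,0,-1,0,0,0],[0,0,-0.5,0,0,0],[0,0,0,0,0,0],[0,0,0,0,0,0]]' 0.9; python3 wl.py;python3 -m crank '[[0,0,0,0,0,0],[0,0,0,0,0,0],[0,0,0,0,0,0],[0,0,0,0,0,0],[0,0,0,0,0,0],[0,0,0,0,0,0]]';python3 wl.py; python3 -c "
from h import *
f=grab('side');cv2.imwrite('pics/s3.png',cv2.resize(f['image'][120:220,220:360],None,fx=5,fy=5)[:,:,::-1])"
```

```text
clock: 22.1
tcp_pos: [0.4372, 0.1815, 0.1918]
orientation: [0.866, 2.904, -0.08]
contact_force: [-0.1, -0.3, 0.0]
grip_width: 0.077
gripper_force: 0.0
wrist 4692 [-0.0004 -0.0001  0.0942] 0.0007 [0.026 0.098] [-0.0175  0.0177]
wrist 4706 [ 0.001  -0.0024  0.0941] 0.0007 [0.026 0.099] [-0.0175  0.0176]
wrist 4712 [-0.0001 -0.0001  0.0942] 0.0007 [0.026 0.098] [-0.0175  0.0176]
clock: 22.85
tcp_pos: [0.4375, 0.1815, 0.192]
orientation: [0.867, 2.903, -0.08]
contact_force: [-0.1, -0.6, -0.7]
grip_width: 0.0768
gripper_force: 0.0
wrist 4695 [-0.0015  0.0016  0.0942] 0.0008 [0.026 0.098] [-0.0175  0.0176]
wrist 4710 [-0.0016  0.0007  0.0942] 0.0007 [0.026 0.098] [-0.0175  0.0176]
wrist 4698 [-0.002  -0.0011  0.0943] 0.0007 [0.026 0.098] [-0.0175  0.0176]
```

View pics/s3.png

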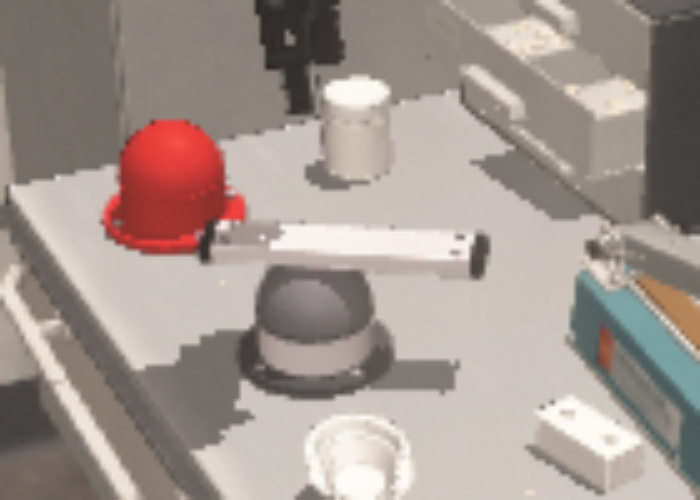

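The beam (205–485, 245) rests level on the grey dome with the gripper clear above it.

```bash
python3 -c "
from bench import r
print(r.hand_in())"
```

```text
the job is handed in; nothing more can be done
None
```

The beam rests level and still on the grey domed post, with its balance point about 20 mm from the middle towards the robot end. The gripper is clear and nothing else was touched; I handed the job in at about 23 s.

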